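Stack the empty tote on the full one and put the last case in it

ROBOT

A 6-joint arm with a two-finger parallel gripper is mounted at the origin on the work surface. World frame = base frame: x ahead of the robot, y to its left, z up, the work surface at z = 0. Lengths are in m, angles in rad, forces in N, time in s.
With the tool pointing down it reaches from about 0.4 to 0.825 m from the base axis. Payload 7 kg.
Tool frame: the origin (TCP) lies on the mounting face of the last link; the fingertips stand arm.tcp_to_tips ahead of it and the grasp point (between the pads) lies 159 mm ahead of it (arm.tcp_to_tips is the distance from the TCP to the fingertips, in m); z points along the fingers, y is the direction in which the jaws open and shut (so a half turn about z gives the same grasp; the last joint's range is limited). The gripper opens to 88 mm and grips with 3 to 60 N. Pads are 19 mm wide; open, the fingers measure 130 mm over their backs; the gripper's body (78 mm by 193 mm) begins 47 mm behind the grasp point.
Start: joints at [-1.001, 0.359, 0.012, 0, -1.224, -0.288], TCP at [0.188, -0.648, 0.405] pointing down, gripper open.
Joint ranges: [-3.07, 3.07], [-1.43, 2.12], [-1.02, 1.25], [-3.03, 1.67], [-3.05, -0], [-3.03, 3.03]. Speed limits (rad/s): [2.39, 2.39, 3.01, 3.14, 3.14, 3.14].

INTERFACE

Orientations are given as [roll, pitch, yaw] about the fixed x, y, z axes, in that order (R = Rz(yaw) Ry(pitch) Rx(roll)).
In Python, from station import arm, cams, job_done, finder gives the robot as it stands.
- The arm moves only by the tool play_rows, never from a script. Its argument "targets" is a list that holds one entry, the list of rows, each a list of 4 numbers: the shift along the tool's x, y, z in m, then the turn about the tool's z in degrees. A call has 1 to 5 rows; each row is the pose to reach, as a shift and turn from the pose commanded when the call began, along the tool's axes at that moment; what a row does not reach only later rows make up. A row lasts 1/8 s, in which the tool goes at most 62.5 mm and 10.7 degrees, less where a joint would pass 70% of its speed; a pose out of reach is approached as far as the arm can. A call with a gripper value outside its range is refused whole. "grip" is the closure in counts, from 0 (fully open) to 255 (shut), set as the call begins (left out, the last holds). The fingers move at their own pace and stop on an object; "newtons" is the grip in N (left out, the last holds). Time passes only in rows, so rows that repeat a pose let the fingers close. It gives the time, the measured TCP pose, the force and the opening at its end, in the units of the state.
- arm.get_state(): the state, without advancing time (a new reading comes with each control period).
- cams.grab_frame(name): name is "scene" or "top" or "wrist"; returns (picture, depth): 400x640x3 uint8, red, green, blue; 400x640 float32, m along the optical axis (not along the pixel's ray), 0 where there is no reading.
- cams.camera_params(name): a dict with "intrinsics" (3x3 intrinsics, pixels), "position" and "attitude" of the camera in the world. Camera axes: x right, y down, z forward; pixel columns grow to the right and rows downward; lengths in m; the calibration is good to about 2 mm. A picture is of the moment at which its call begins: read the wrist's pose just before it. camera_params takes no time and is no camera call; for the wrist camera it gives the pose at the moment of the call.
- job_done(): hands the job in, once; it reports no verdict.
Trained networks look in the newest picture that a camera, given by its name, has taken for a name from the list of things; names that differ only in an ending like _2 or _b are one class to them, and where a whole thing is asked for, a point or a joint stands for the part that bears it (a point fixed in the world has none). Each returns a list of dicts, best first, with "score" (0 to 1); they miss things now and then, are a little off and sometimes report something else, mostly with a low value. They report only what shows in the picture. A call takes as long as a camera call. They do not tell look-alikes from the thing itself.
- finder.find_in(camera, query): "xyz" ([x, y, z] in m, in world coordinates, good to about 4 mm: the middle of the surface that is visible of it).
- finder.masks_of(camera, query): "mask" (400x640 bool, what is visible of it).
The state is a dict: "t": time; "q": joint angles; "qd": joint speeds; "joint_efforts": joint torques, N m; "eef_pos": TCP position; "ee_rot": TCP orientation; "force": force on the tool from outside, world axes, zero at the start; "moment": the same for the moment, N m; "width": finger opening in m.
Only numpy, scipy, OpenCV 4.12 (cv2) and the standard library are available. Lean on these libraries where they do the work, as an engineer would, in place of code of your own. Each camera call takes 0.05 s, during which the arm holds its last target. There are 200 camera calls.

TASK

Stack the empty blue tote on the one that holds the finished cases: bring its yellow end round over the other's plain end, so that it stands level on the ledges instead of nesting down onto the work. Then lay the loose red case flat on the floor of the upper tote. Set things down rather than dropping them, and leave the full tote and the other bench things where they are.

Things in the scene. Friction and masses are not known exactly. Their poses are not given: they have to be found in the camera images.
- full_tote: full tote, loose, on the bench: blue stack-nest tote with one YELLOW end rim, 200 x 150 mm over the rim, 84 mm high, 0.15 kg; two red cases lie in it, one on the other, top 53 mm above its underside. Origin: centre of its underside; x along its length to the yellow end, y across. Turned end for end, a second tote stands in its mouth on the ledges; the same way round it drops onto the cases
- empty_tote: empty tote, loose, on the bench at any heading: same kind, size and axes as the full tote, 0.1 to 0.2 kg. Walls 3 mm, leaning in 8 degrees below the rim: underside 164 x 114 mm, mouth 178 x 128 mm, floor 3 mm thick. Stacked right, its underside is 66 mm above the full tote's, with 4 to 5 mm of play all round
- full_tote_end (a point): full tote: top of its yellow end rim, mid-width: 94.5 mm along x and 84 mm up from its origin
- empty_tote_end (a point): empty tote: top of its yellow end rim, mid-width: 94.5 mm along x and 84 mm up from its origin
- empty_tote_rim (a point): empty tote: top of its rim at the middle of the +y long side: 69.5 mm along y, 84 mm up from its origin (the -y side is alike). The rim is an upright bar 11 mm thick, 12 mm deep (72 to 84 mm high) all round; it can be pinched from above, one finger inside the tote and one outside; no column within 18 mm below the rim's top
- full_tote_ledge (a point): full tote: middle of one of its 4 ledges (x 37, y 54, z 66 mm). The ledges are the flat tops of hollow columns, 2 inside each long side at x = -61 and +37 mm, open as channels outside; each 18 mm long, reaching in to y = +-47.5 mm. An upper tote the same way round runs its channels down over them; turned, its underside rests on them
- empty_tote_floor (a point): empty tote: point on its floor (x -12, y 0, z 3 mm) midway between its columns. At floor level the columns reach in to y = +-38 mm; between x = -42 and +18 mm no column stands and the floor is clear to y = +-53 mm, so fingers that hold a case by its sides fit here
- red_case: the loose red case, a hard zipped case lying flat on the bench between the totes, 120 x 40 x 25 mm, 0.08 kg. Origin: centre of its underside; x along its length, y across (the 40 mm to grip), z up. It fits between a tote's columns only lengthwise (long side along the tote's length)
- wax: bystander: yellow wax block 62 x 42 x 24 mm; origin at the centre of its underside
- thread: bystander: red thread cone, standing, 60 mm wide, 75 mm high; origin at the centre of its underside
- awl: bystander: awl with a wooden handle, lying along its x, 124 mm long, 30 mm thick; origin below its middle, on the bench
- edge_paint: bystander: amber jar with a black cap, standing, 52 mm wide, 72 mm high; origin at the centre of its underside
- mallet: bystander: mallet lying along its x, 205 mm long, head 56 mm thick and 85 mm wide; origin on the bench below the handle's end at the head
- marker: bystander: silver marker with a black cap, lying along its x, 127 mm long, 15 mm thick; origin below its middle, on the bench
Not all that is in view belongs to the job. Leave any white look-alike of the red_case alone.

How it is judged:
By the outcome, as a careful person would: the job done as asked, in the order asked, and still so for the second after the job is handed in, with the robot touching nothing.
It also fails if it takes over 58 s, if anything falls off the work surface, if the arm or the gripper's body presses on something with over 40 N, if the wrist force passes 120 N, or if a joint passes its speed limit or range.

## Working session

There is one attempt and no reset: what is moved stays moved. The work goes in short steps, Python scripts to look and compute and a tool call to move; the robot and the scene stay as the last step left them, time stands still between calls to the robot, and variables do not carry over. Pictures are saved under pics/ and viewed, about 8 in all and at most 12, crops included, and the job is handed in when it is done.

Besides the shell and the picture viewer there is one more tool, called after "Request:" as a command line: name --argument value ..., lists and objects as JSON in quotes. play_rows: Moves the arm, as the interface text tells. Its arguments: {"type":"object","properties":{"targets":{"type":"array","items":{"type":"array","items":{"type":"array","items":{"type":"number"}}}},"grip":{"type":"number"},"newtons":{"type":"number"}},"required":["targets"]}

```bash
ls; mkdir -p pics; python3 - <<'E'
from station import arm,cams,finder
import cv2,numpy as np
print(arm.get_state(), arm.tcp_to_tips)
for c in ["top","scene"]:
    p,d=cams.grab_frame(c); cv2.imwrite(f"pics/{c}0.png",p[:,:,::-1]); np.savez(f"{c}0.npz",p=p,d=d)
    print(c,cams.camera_params(c))
    for n in ["full_tote","empty_tote","full_tote_end","empty_tote_end","red_case"]:
        print(n,[(np.round(r["xyz"],3),round(r["score"],2)) for r in finder.find_in(c,n)])
E
```

```text
pics
{'t': 0.0, 'q': array([-1.00090453e+00,  3.59400026e-01,  1.10490913e-02, -3.24548856e-04,
       -1.22408141e+00, -2.88108406e-01]), 'qd': array([-7.83491388e-05,  1.14726636e-03, -1.02329591e-03, -2.53696233e-03,
       -9.26818964e-04, -5.97281155e-04]), 'joint_efforts': array([ 4.58949144e-04, -5.82722461e+01,  2.93038148e+01,  6.99711040e+00,
        6.67886066e-03, -1.31242296e-04]), 'eef_pos': array([ 0.18764482, -0.64819597,  0.4037143 ]), 'ee_rot': array([ 3.13993737e+00, -1.72380392e-04, -2.85991965e+00]), 'force': array([-0.48018903, -0.20510938,  0.76282712]), 'moment': array([-0.00975646,  0.02444825, -0.02442561]), 'width': 0.08769555925286616} 0.1781
top {'intrinsics': array([[384.01138646,   0.        , 318.83442814],
       [  0.        , 384.01138646, 198.43831624],
       [  0.        ,   0.        ,   1.        ]]), 'position': array([0.34322198, 0.01010528, 1.00624452]), 'attitude': array([-2.90964172e+00,  2.27412176e-03, -1.58099632e+00])}
full_tote [(array([0.571, 0.29 , 0.055]), 0.76)]
empty_tote [(array([ 0.604, -0.298,  0.033]), 0.92), (array([0.57, 0.
[... 285 characters left out ...]
4314],
       [  0.        , 403.0119521 , 202.88008219],
       [  0.        ,   0.        ,   1.        ]]), 'position': array([1.03412086, 0.4958406 , 0.95690611]), 'attitude': array([-2.50098354e+00,  4.50870569e-04,  2.34814728e+00])}
full_tote [(array([0.554, 0.256, 0.056]), 0.93), (array([ 0.36 , -0.153,  0.01 ]), 0.27)]
empty_tote [(array([ 0.584, -0.304,  0.05 ]), 0.76), (array([ 0.773, -0.065,  0.043]), 0.6)]
full_tote_end [(array([0.554, 0.26 , 0.05 ]), 0.82)]
empty_tote_end [(array([ 0.59 , -0.302,  0.05 ]), 0.93)]
red_case [(array([0.37 , 0.133, 0.027]), 0.68), (array([ 0.433, -0.007,  0.021]), 0.67), (array([0.784, 0.077, 0.071]), 0.27), (array([ 0.359, -0.153,  0.011]), 0.25)]
```

View pics/top0.png

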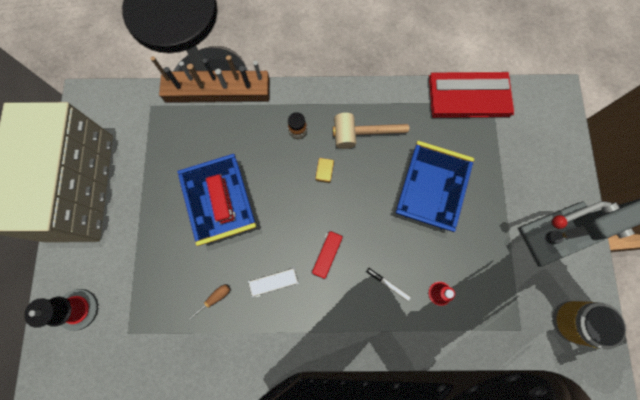

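View pics/scene0.png

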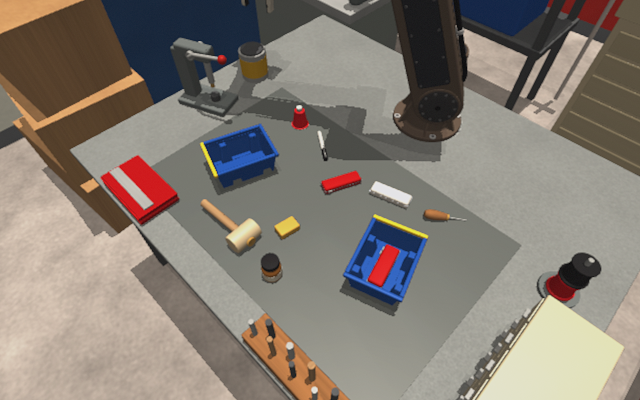

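Candidates for the red case, by top-picture pixel:
- (327,255): red, loose on the bench between the totes. I choose this one.
- (273,283): the white look-alike.
- (218,198): the cases inside the full tote.
- (472,95): the red toolbox.
- (441,293): the thread cone.

The full tote is at (217,198) with its yellow end toward the robot. The empty tote is at (434,188) with its yellow end away from the robot. Next I'll measure.

```bash
cat > h.py <<'E'
import numpy as np,cv2
from scipy.spatial.transform import Rotation as R
from station import arm,cams
def cloud(c,d,par=None):
    k=par or cams.camera_params(c); K=k["intrinsics"]
    v,u=np.indices(d.shape); n=np.stack([(u-K[0,2])/K[0,0],(v-K[1,2])/K[1,1],np.ones_like(d)],-1)
    P=(n*d[...,None])@R.from_euler("xyz",k["attitude"]).as_matrix().T+k["position"]
    P[d<=0]=np.nan; return P
def rect(P2):
    (cx,cy),(w,h),a=cv2.minAreaRect(P2.astype(np.float32)*1000)
    if w<h: w,h,a=h,w,a+90
    return np.array([cx,cy])/1000,(w,h),a
def tote(P,p,c0,zl,zh,rad=.14):
    with np.errstate(invalid="ignore"):
        m=(P[...,2]>zl)&(P[...,2]<zh)&(np.hypot(P[...,0]-c0[0],P[...,1]-c0[1])<rad)
    hsv=cv2.cvtColor(p,cv2.COLOR_RGB2HSV); y=m&(hsv[...,0]>20)&(hsv[...,0]<35)&(hsv[...,1]>120)
    b=m&(hsv[...,0]>100)&(hsv[...,0]<130)&(hsv[...,1]>100)
    c,s,a=rect(P[b|y][:,:2]); ym=P[y][:,:2].mean(0); u=np.array([np.cos(np.radians(a)),np.sin(np.radians(a))])
    if (ym-c)@u<0:a+=180
    return c,s,(a+180)%360-180,ym,np.nanmedian(P[b|y][:,2])
def red(P,p,c0,zl=.01,zh=.035,rad=.1):
    hsv=cv2.cvtColor(p,cv2.COLOR_RGB2HSV)
    with np.errstate(invalid="ignore"):
        m=(P[...,2]>zl)&(P[...,2]<zh)&(np.hypot(P[...,0]-c0[0],P[...,1]-c0[1])<rad)
    m&=((hsv[...,0]<8)|(hsv[...,0]>172))&(hsv[...,1]>120)
    return rect(P[m][:,:2])+(np.nanmedian(P[m][:,2]),)
E
python3 - <<'E'
from h import *
for c in ["top","scene"]:
    f=np.load(f"{c}0.npz"); p,d=f["p"],f["d"]; P=cloud(c,d)
    for c0 in [(.57,.29),(.6,-.3)]: print(c,tote(P,p,c0,.07,.1))
    print(red(P,p,(.431,-.01)))
    for n,i in [("yz",P[...,2])]: pass
E
```

```text
top (array([0.56572137, 0.26667126]), (200.3581085205078, 149.37777709960938), -162.2217845916748, array([0.47341623, 0.24058726]), np.float64(0.08245038903414798))
top (array([ 0.59411133, -0.28020135]), (200.5562286376953, 150.5823211669922), -19.25891876220703, array([ 0.68209667, -0.31200688]), np.float64(0.08238907272902418))
(array([ 0.43001495, -0.00962196]), (118.4917984008789, 37.95874786376953), 155.6841049194336, np.float64(0.02395983632843457))
scene (array([0.56474963, 0.26828677]), (201.55233764648438, 148.64048767089844), -162.38930892944336, array([0.47580896, 0.24224571]), np.float64(0.08289865990015105))
scene (array([ 0.59299854, -0.27903989]), (197.99990844726562, 155.3509521484375), -19.662376403808594, array([ 0.68366143, -0.30495848]), np.float64(0.08189556589351754))
(array([ 0.43031909, -0.0067366 ]), (116.55738830566406, 42.62796401977539), 156.55113983154297, np.float64(0.024362475050244525))
```

```bash
python3 - <<'E'
import cv2
p=cv2.imread("pics/top0.png"); cv2.imwrite("pics/crop1.png",cv2.resize(p[210:310,230:390],None,fx=4,fy=4))
E
```

```text
(no output)
```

View pics/crop1.png

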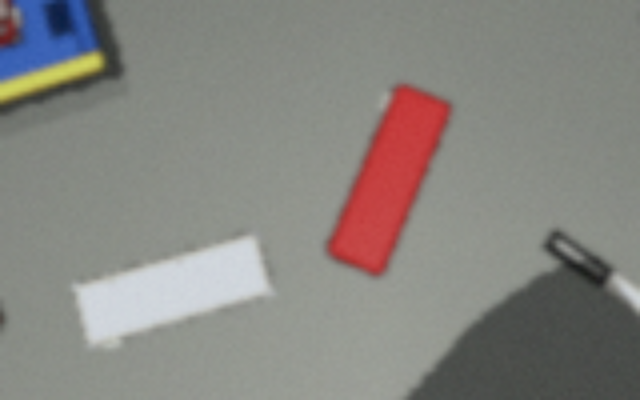

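The close crop confirms the choice: a plain red case at top pixel (327,255), with the white look-alike beside it at (273,283). I'll write a move-planning helper, then start moving.

```bash
cat >> h.py <<'E'
def plan(*tg):
    """each target x,y,z,yaw_deg -> shift in current tool axes (mm) and tool turn (deg)"""
    s=arm.get_state(); r=s["ee_rot"]; M=R.from_euler("xyz",r).as_matrix(); yaw=np.degrees(r[2])
    print("t",round(s["t"],2),"pos",s["eef_pos"].round(4),"rpy",np.degrees(r).round(2),"F",s["force"].round(1),"w",round(s["width"],4))
    for x,y,z,a in tg:
        v=M.T@(np.array([x,y,z])-s["eef_pos"]); print("  shift",v.round(4),"turn",round(-((a-yaw+90)%180-90),1))
E
cat > t.py <<'E'
import numpy as np
def side(c,h,dx,dy): 
    h=np.radians(h); return c[0]+dx*np.cos(h)-dy*np.sin(h), c[1]+dx*np.sin(h)+dy*np.cos(h)
E
python3 - <<'E'
from h import *; from t import *
g=side((.5937,-.280),-19.4,0,-.0695); print(g)
plan((*g,.32,-19.4),(*g,.251,-19.4))
E
```

```text
(np.float64(0.5706148013340826), np.float64(-0.34555397472735827))
t 0.6 pos [ 0.1877 -0.6484  0.4047] rpy [-180.      0.   -163.85] F [ 0.  -0.5 -0. ] w 0.0876
  shift [-0.452   0.1844  0.0847] turn 35.5
  shift [-0.452   0.1844  0.1537] turn 35.5
```

Request:
play_rows --targets '[[[-0.05, 0.02, 0.0, 8], [-0.1, 0.04, 0.0, 16], [-0.15, 0.06, 0.0, 24], [-0.2, 0.08, 0.0, 32], [-0.25, 0.1, 0.0, 35.5]]]'

```text
t: 1.23
eef_pos: [0.4012, -0.4815, 0.405]
ee_rot: [-3.141, 0.001, 2.801]
force: [-0.2, -0.9, -0.1]
width: 0.0879
```

```bash
python3 - <<'E'
from h import *; from t import *
g=side((.5937,-.280),-19.4,0,-.0695)
plan((*g,.32,-19.4),(*g,.251,-19.4))
E
```

```text
t 1.23 pos [ 0.4012 -0.4815  0.405 ] rpy [-1.7999e+02  3.0000e-02  1.6047e+02] F [-0.2 -0.9 -0.1] w 0.0879
  shift [-0.1141  0.1848  0.085 ] turn -0.1
  shift [-0.1141  0.1848  0.154 ] turn -0.1
```

Request:
play_rows --targets '[[[-0.03, 0.05, 0.01, 0], [-0.06, 0.1, 0.03, 0], [-0.09, 0.15, 0.06, 0], [-0.114, 0.185, 0.085, 0], [-0.114, 0.185, 0.085, 0]]]'

```text
t: 1.85
eef_pos: [0.5706, -0.3436, 0.3167]
ee_rot: [3.141, -0.004, 2.807]
force: [-0.7, 0.3, 0.1]
width: 0.0876
```

```bash
python3 - <<'E'
from h import *; from t import *
g=side((.5937,-.280),-19.4,0,-.0695)
k=cams.camera_params("wrist"); p,d=cams.grab_frame("wrist"); P=cloud("wrist",d,k)
cv2.imwrite("pics/w1.png",p[:,:,::-1])
try: print(tote(P,p,(.594,-.28),.07,.1))
except Exception as e: print(e)
plan((*g,.32,-19.4),(*g,.251,-19.4))
E
```

```text
(array([ 0.58723492, -0.27735818]), (183.25790405273438, 149.82069396972656), 161.00897979736328, array([nan, nan]), np.float64(0.08256765245681895))
t 1.9 pos [ 0.5698 -0.3448  0.3182] rpy [-1.7999e+02 -1.4000e-01  1.6078e+02] F [-0.6  0.1  0.5] w 0.0876
  shift [-0.001  -0.0004 -0.0018] turn 0.2
  shift [-0.0012 -0.0004  0.0672] turn 0.2h.py:18: RuntimeWarning: Mean of empty slice.
  c,s,a=rect(P[b|y][:,:2]); ym=P[y][:,:2].mean(0); u=np.array([np.cos(np.radians(a)),np.sin(np.radians(a))])
  ret = um.true_divide(
```

View pics/w1.png

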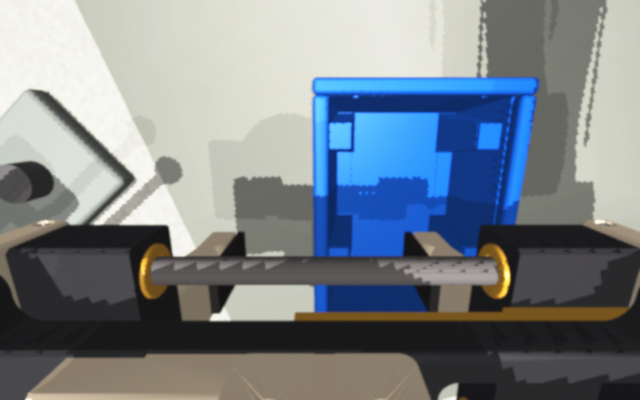

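The wrist view shows the tote's long-side rim at column 320, centred between the fingers at columns 225 and 440. I'll descend and pinch.

Request:
play_rows --targets '[[[-0.001, 0, 0.025, 0], [-0.001, 0, 0.05, 0], [-0.001, 0, 0.06, 0], [-0.001, 0, 0.066, 0], [-0.001, 0, 0.066, 0]]]'

```text
t: 2.52
eef_pos: [0.5698, -0.3467, 0.2542]
ee_rot: [-3.141, 0.001, 2.803]
force: [0.1, -0.3, -0.5]
width: 0.0876
```

Request:
play_rows --targets '[[[0, 0, 0, 0], [0, 0, 0, 0], [0, 0, 0, 0], [0, 0, 0, 0], [0, 0, 0, 0]]]' --grip 255 --newtons 50

```text
t: 3.15
eef_pos: [0.5699, -0.3463, 0.2537]
ee_rot: [-3.142, 0.0, 2.804]
force: [0.8, 0.7, -0.3]
width: 0.0432
```

Request:
play_rows --targets '[[[0, 0, 0, 0], [0, 0, 0, 0], [0, 0, 0, 0]]]'

```text
t: 3.52
eef_pos: [0.5698, -0.3463, 0.2536]
ee_rot: [3.142, -0.0, 2.804]
force: [-0.3, 0.2, 1.2]
width: 0.013
```

Request:
play_rows --targets '[[[0, 0, 0.0, 0], [0, 0, 0.0, 0], [0, 0, 0.0028, 0], [0, 0, 0.0028, 0]]]' --grip 190

```text
t: 4.03
eef_pos: [0.5697, -0.3463, 0.2505]
ee_rot: [3.142, -0.001, 2.804]
force: [0.1, 0.7, 0.1]
width: 0.0225
```

Request:
play_rows --targets '[[[0, 0, 0, 0], [0, 0, 0, 0], [0, 0, 0, 0], [0, 0, 0, 0]]]' --grip 255 --newtons 60

```text
t: 4.53
eef_pos: [0.5698, -0.3463, 0.2509]
ee_rot: [3.142, 0.0, 2.804]
force: [-0.2, 0.3, -0.2]
width: 0.0103
```

Request:
play_rows --targets '[[[0, 0, -0.004, 0], [0, 0, -0.008, 0], [0, 0, -0.012, 0], [0, 0, -0.016, 0], [0, 0, -0.02, 0]]]'

```text
t: 5.15
eef_pos: [0.5698, -0.3464, 0.2712]
ee_rot: [-3.142, 0.0, 2.804]
force: [-0.1, -0.1, -1.5]
width: 0.0103
```

```bash
cat > look.py <<'E'
from h import *; import sys
for c in ["top","scene"]:
    p,d=cams.grab_frame(c); P=cloud(c,d); cv2.imwrite(f"pics/{c}_{sys.argv[1]}.png",p[:,:,::-1]); np.savez(f"{c}_{sys.argv[1]}.npz",p=p,d=d)
    # blue/yellow rim-top plane fit around given centre & height band
    c0=(float(sys.argv[2]),float(sys.argv[3])); zl,zh=float(sys.argv[4]),float(sys.argv[5])
    hsv=cv2.cvtColor(p,cv2.COLOR_RGB2HSV)
    with np.errstate(invalid="ignore"):
        m=(P[...,2]>zl)&(P[...,2]<zh)&(np.hypot(P[...,0]-c0[0],P[...,1]-c0[1])<.14)&(hsv[...,1]>100)&(hsv[...,0]>20)&(hsv[...,0]<130)
    Q=P[m]; A=np.c_[Q[:,:2]-c0,np.ones(len(Q))]
    for _ in range(4):
        k=np.linalg.lstsq(A,Q[:,2],rcond=None)[0]; e=Q[:,2]-A@k; w=e>-.003; Q,A=Q[w],A[w]
    print(c,"plane slope deg",np.degrees(k[:2]).round(2),"z0",k[2].round(4),len(Q))
    c_,s,a,ym,z=tote(P,p,c0,zl,zh); print("  rect",c_.round(4),np.round(s),round(a,1),"yellow",ym.round(3))
plan()
E
python3 look.py l1 .5937 -.280 .085 .13
```

```text
top plane slope deg [0. 0.] z0 0.0 0
  rect [0. 0.] [0. 0.] 0.0 yellow [nan nan]
scene plane slope deg [-0.06 -0.23] z0 0.104 486
  rect [ 0.5943 -0.2764] [198. 154.] -19.3 yellow [ 0.685 -0.303]
t 5.25 pos [ 0.57   -0.3464  0.2715] rpy [-1.8000e+02  5.0000e-02  1.6065e+02] F [-0.1  0.2 -1.4] w 0.0105h.py:18: RuntimeWarning: Mean of empty slice.
  c,s,a=rect(P[b|y][:,:2]); ym=P[y][:,:2].mean(0); u=np.array([np.cos(np.radians(a)),np.sin(np.radians(a))])
  ret = um.true_divide(
  return np.nanmean(a, axis, out=out, keepdims=keepdims)
```

The pinch is rigid and the tote hangs level (slope under 0.3°). Raise it and carry it over.

```bash
python3 - <<'E'
from h import *; from t import *
g=side((.5652,.2675),17.7,-.0005,-.0695); print(g)
plan((*g,.40,17.7))
E
```

```text
(np.float64(0.5858539669936949), np.float64(0.20113801052241298))
t 5.25 pos [ 0.57   -0.3464  0.2715] rpy [-1.8000e+02  5.0000e-02  1.6065e+02] F [-0.1  0.2 -1.4] w 0.0105
  shift [ 0.1663  0.5219 -0.1286] turn -37.1
```

Request:
play_rows --targets '[[[0, 0, -0.02, 0], [0, 0, -0.05, 0], [0, 0, -0.085, 0], [0, 0, -0.11, 0], [0, 0, -0.13, 0]]]'

```text
t: 5.88
eef_pos: [0.5698, -0.3463, 0.4022]
ee_rot: [3.142, 0.001, 2.804]
force: [0.5, 0.0, -1.7]
width: 0.0101
```

```bash
python3 - <<'E'
from h import *; from t import *
g=side((.5652,.2675),17.7,-.0005,-.0695)
plan((*g,.40,17.7))
E
```

```text
t 5.88 pos [ 0.5698 -0.3463  0.4022] rpy [1.8000e+02 6.0000e-02 1.6065e+02] F [ 0.5  0.  -1.7] w 0.0101
  shift [0.1663 0.5219 0.002 ] turn -37.1
```

Request:
play_rows --targets '[[[0.004, 0.013, 0, 0], [0.013, 0.04, 0, 0], [0.025, 0.08, 0, 0], [0.038, 0.12, 0, 0], [0.051, 0.16, 0, 0]]]'

```text
t: 6.5
eef_pos: [0.5742, -0.1765, 0.3995]
ee_rot: [-3.142, -0.002, 2.804]
force: [0.4, 0.1, -0.6]
width: 0.0103
```

Request:
play_rows --targets '[[[0.013, 0.04, 0, 0], [0.026, 0.08, 0, 0], [0.039, 0.12, 0, 0], [0.051, 0.16, 0, 0], [0.064, 0.2, 0, 0]]]'

```text
t: 7.12
eef_pos: [0.5798, 0.0333, 0.3996]
ee_rot: [-3.141, -0.001, 2.804]
force: [1.2, 0.5, -2.6]
width: 0.0101
```

Request:
play_rows --targets '[[[0.011, 0.035, 0, -6], [0.022, 0.07, 0, -14], [0.033, 0.105, 0, -22], [0.043, 0.135, 0, -30], [0.048, 0.15, 0, -37]]]'

```text
t: 7.75
eef_pos: [0.5841, 0.1909, 0.3992]
ee_rot: [3.142, -0.002, -2.828]
force: [0.3, 0.0, -1.7]
width: 0.0106
```

Request:
play_rows --targets '[[[0, 0, 0, 0]]]'

```text
t: 7.88
eef_pos: [0.5843, 0.1902, 0.3993]
ee_rot: [-3.141, -0.002, -2.832]
force: [-0.5, 0.3, -2.5]
width: 0.0105
```

```bash
python3 look.py l2 .5652 .2675 .19 .26 2>/dev/null; python3 - <<'E'
from h import *; from t import *
g=side((.5652,.2675),17.7,-.0005,-.0695)
plan((*g,.40,17.7))
E
```

```text
top plane slope deg [-0.01 -0.31] z0 0.2308 1015
  rect [0.5647 0.257 ] [200. 149.] 17.5 yellow [0.638 0.335]
scene plane slope deg [-0.01 -0.38] z0 0.2314 919
  rect [0.5657 0.2578] [200. 152.] 18.2 yellow [0.655 0.289]
t 7.97 pos [0.5845 0.1889 0.3999] rpy [-1.7999e+02 -9.0000e-02 -1.6246e+02] F [-0.   0.7 -1.3] w 0.0099
t 7.97 pos [0.5845 0.1889 0.3999] rpy [-1.7999e+02 -9.0000e-02 -1.6246e+02] F [-0.   0.7 -1.3] w 0.0099
  shift [-0.005   0.0112 -0.0001] turn -0.2
```

Request:
play_rows --targets '[[[-0.0035, 0.01, 0.0, 0], [-0.0035, 0.01, 0.015, 0], [-0.0035, 0.01, 0.035, 0], [-0.0035, 0.01, 0.05, 0], [-0.0035, 0.01, 0.058, 0]]]'

```text
t: 8.6
eef_pos: [0.5852, 0.1991, 0.3414]
ee_rot: [-3.141, -0.002, -2.834]
force: [0.5, 0.4, -2.1]
width: 0.0106
```

```bash
python3 look.py l3 .5652 .2675 .135 .20 2>/dev/null;  python3 - <<'E'
import numpy as np
from h import *
f=np.load("top_l3.npz"); 
for c in ["top","scene"]:
    f=np.load(c+"_l3.npz"); print(tote(cloud(c,f["d"]),f["p"],(.5652,.2675),.05,.095))
E
```

```text
top plane slope deg [-0.04 -0.35] z0 0.1728 865
  rect [0.5656 0.266 ] [200. 149.] 17.7 yellow [0.639 0.346]
scene plane slope deg [-0.02 -0.42] z0 0.1727 834
  rect [0.5665 0.2677] [199. 151.] 18.2 yellow [0.656 0.299]
t 8.7 pos [0.5852 0.1992 0.3417] rpy [-1.7997e+02 -1.0000e-01 -1.6238e+02] F [ 0.4 -0.2 -1.6] w 0.0106
(array([0.55594354, 0.26307098]), (179.7494354248047, 148.74024963378906), -162.47118377685547, array([0.47486839, 0.23714303]), np.float64(0.09148462207001362))
(array([0.57317957, 0.27101239]), (184.14060974121094, 150.21414184570312), 17.968774795532227, array([nan, nan]), np.float64(0.09145872697477059))h.py:18: RuntimeWarning: Mean of empty slice.
  c,s,a=rect(P[b|y][:,:2]); ym=P[y][:,:2].mean(0); u=np.array([np.cos(np.radians(a)),np.sin(np.radians(a))])
  ret = um.true_divide(
```

View pics/scene_l3.png

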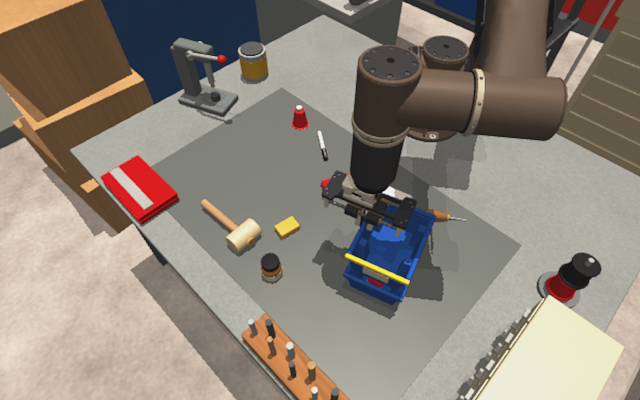

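The upper tote's yellow end (scene pixel 375,268) is over the full tote's plain end, aligned to about 1 mm. Lower gently.

Request:
play_rows --targets '[[[0, 0, 0.006, 0], [0, 0, 0.012, 0], [0, 0, 0.017, 0], [0, 0, 0.021, 0], [0, 0, 0.022, 0]]]'

```text
t: 9.32
eef_pos: [0.5853, 0.1994, 0.3205]
ee_rot: [-3.142, -0.0, -2.834]
force: [-0.1, 0.2, -1.4]
width: 0.0102
```

Request:
play_rows --targets '[[[0, 0, 0.0007, 0], [0, 0, 0.0014, 0], [0, 0, 0.002, 0], [0, 0, 0.002, 0]]]'

```text
t: 9.82
eef_pos: [0.5853, 0.1994, 0.3189]
ee_rot: [3.142, 0.0, -2.834]
force: [-0.4, 0.4, -1.2]
width: 0.01
```

Request:
play_rows --targets '[[[0, 0, 0.0005, 0], [0, 0, 0.001, 0], [0, 0, 0.0015, 0], [0, 0, 0.0015, 0]]]'

```text
t: 10.32
eef_pos: [0.5853, 0.1994, 0.3173]
ee_rot: [-3.142, -0.0, -2.834]
force: [0.3, 0.1, -1.3]
width: 0.0101
```

Request:
play_rows --targets '[[[0, 0, 0.0005, 0], [0, 0, 0.001, 0], [0, 0, 0.001, 0]]]'

```text
t: 10.7
eef_pos: [0.5854, 0.1994, 0.3164]
ee_rot: [3.142, 0.0, -2.834]
force: [0.0, -0.3, -0.7]
width: 0.0105
```

Request:
play_rows --targets '[[[0, 0, 0.0005, 0], [0, 0, 0.0005, 0], [0, 0, 0.001, 0], [0, 0, 0.001, 0]]]'

```text
t: 11.2
eef_pos: [0.5854, 0.1993, 0.3163]
ee_rot: [-3.141, 0.001, -2.833]
force: [-2.6, -0.9, 7.2]
width: 0.0104
```

```bash
python3 look.py l4 .5652 .2675 .12 .18 2>/dev/null
```

```text
top plane slope deg [-0.06  0.02] z0 0.1484 825
  rect [0.5664 0.2665] [200. 149.] 17.7 yellow [0.639 0.346]
scene plane slope deg [-0.2  -0.09] z0 0.1491 804
  rect [0.5669 0.2679] [199. 152.] 18.1 yellow [0.656 0.299]
t 11.3 pos [0.5854 0.1993 0.3163] rpy [-1.7999e+02  4.0000e-02 -1.6234e+02] F [-3.1 -1.5  8.4] w 0.0104
```

Contact came at the stacked height, with the rim at 0.1485 and level. Ease off slightly, release and rise.

Request:
play_rows --targets '[[[0, 0, -0.0007, 0], [0, 0, -0.0007, 0]]]'

```text
t: 11.55
eef_pos: [0.5854, 0.1994, 0.3163]
ee_rot: [-3.142, 0.0, -2.834]
force: [-0.9, -0.6, 4.0]
width: 0.0103
```

Request:
play_rows --targets '[[[0, 0, 0, 0], [0, 0, 0, 0], [0, 0, 0, 0], [0, 0, 0, 0]]]' --grip 120

```text
t: 12.05
eef_pos: [0.5854, 0.1995, 0.3159]
ee_rot: [-3.142, -0.0, -2.834]
force: [0.5, -0.1, 0.8]
width: 0.0436
```

Request:
play_rows --targets '[[[0, 0, -0.01, 0], [0, 0, -0.03, 0], [0, 0, -0.06, 0], [0, 0, -0.09, 0], [0, 0, -0.11, 0]]]'

```text
t: 12.68
eef_pos: [0.5854, 0.1994, 0.4287]
ee_rot: [3.141, 0.002, -2.833]
force: [-0.5, 0.8, 0.0]
width: 0.0465
```

```bash
python3 look.py l5 .5652 .2675 .12 .18 2>/dev/null; python3 - <<'E'
from h import *; 
plan((.4302,-.008,.33,-24),(.4302,-.008,.1961,-24))
E
```

```text
top plane slope deg [-0.05 -0.02] z0 0.1483 778
  rect [0.5653 0.2663] [198. 149.] 17.7 yellow [0.642 0.336]
scene plane slope deg [0.01 0.02] z0 0.1488 1009
  rect [0.5662 0.2687] [201. 150.] 18.1 yellow [0.656 0.3  ]
t 12.78 pos [0.5858 0.1995 0.4297] rpy [ 179.95    0.3  -162.34] F [-0.2 -0.6  0.2] w 0.0464
t 12.78 pos [0.5858 0.1995 0.4297] rpy [ 179.95    0.3  -162.34] F [-0.2 -0.6  0.2] w 0.0464
  shift [ 0.2117 -0.1506  0.0984] turn 41.7
  shift [ 0.2124 -0.1507  0.2323] turn 41.7
```

View pics/scene_l5.png

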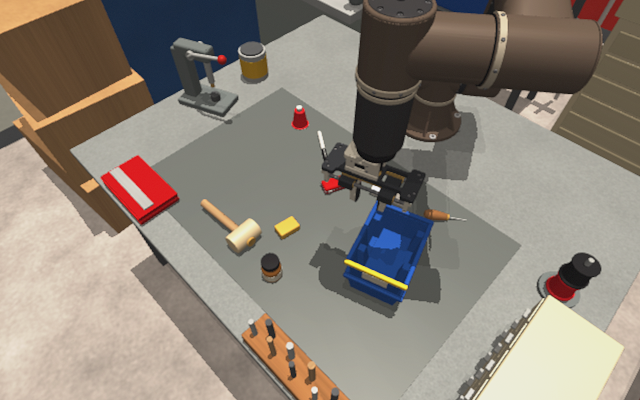

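The stack stands level: slope under 0.1°, rim at 0.1485, heading 17.7–18.1°. Next, the case.

Request:
play_rows --targets '[[[0.03, -0.02, 0.0, 8], [0.07, -0.05, 0.02, 17], [0.12, -0.085, 0.05, 26], [0.17, -0.12, 0.08, 35], [0.212, -0.151, 0.1, 41.7]]]' --grip 70

```text
t: 13.4
eef_pos: [0.4298, -0.0068, 0.3266]
ee_rot: [-3.141, -0.0, 2.718]
force: [1.5, -0.9, 0.5]
width: 0.0637
```

Request:
play_rows --targets '[[[0, 0, 0, 0]]]'

```text
t: 13.52
eef_pos: [0.428, -0.0082, 0.3259]
ee_rot: [-3.139, -0.003, 2.717]
force: [0.6, 0.6, 0.2]
width: 0.0639
```

```bash
python3 - <<'E'
from h import *
k=cams.camera_params("wrist"); p,d=cams.grab_frame("wrist"); P=cloud("wrist",d,k); cv2.imwrite("pics/w2.png",p[:,:,::-1])
try: print("wrist",red(P,p,(.431,-.01)))
except Exception as e: print(e)
for c in ["top","scene"]:
    p,d=cams.grab_frame(c)
    try: print(c,red(cloud(c,d),p,(.431,-.01)))
    except Exception as e: print(e)
plan((.4302,-.008,.1961,-24))
E
```

```text
wrist (array([ 0.42978601, -0.00865448]), (117.75341796875, 40.12158203125), 156.38491821289062, np.float64(0.02383447339321082))
top (array([0.3877453 , 0.00763053]), (42.946128845214844, 29.83889389038086), 89.51908111572266, np.float64(0.023697758970947724))
scene (array([ 0.43052905, -0.00634742]), (116.50044250488281, 43.33900833129883), 156.38220977783203, np.float64(0.024367724711196748))
t 13.68 pos [ 0.432  -0.0053  0.3282] rpy [1.7995e+02 6.0000e-02 1.5597e+02] F [ 0.3 -0.4  0.8] w 0.0637
  shift [ 0.0007 -0.0034  0.1321] turn -0.0
```

View pics/w2.png

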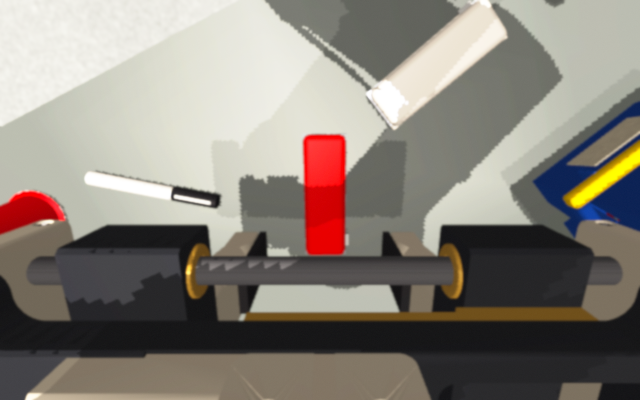

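The wrist view shows the red case at columns 305–345, centred between the fingers. I'll grip only its top 7 mm or so, so the gripper body stays clear of the tote rim when placing.

Request:
play_rows --targets '[[[0, -0.002, 0.03, 0], [0, -0.003, 0.06, -0.4], [0, -0.003, 0.09, -0.4], [0, -0.003, 0.105, -0.4], [0, -0.003, 0.11, -0.4]]]'

```text
t: 14.3
eef_pos: [0.431, -0.0074, 0.217]
ee_rot: [-3.141, -0.001, 2.73]
force: [0.4, -0.7, -0.2]
width: 0.0634
```

Request:
play_rows --targets '[[[0, 0, 0, 0], [0, 0, 0, 0]]]'

```text
t: 14.55
eef_pos: [0.4308, -0.0078, 0.2184]
ee_rot: [3.141, 0.001, 2.729]
force: [-0.0, 0.0, 0.6]
width: 0.0637
```

```bash
python3 - <<'E'
from h import *
plan((.430,-.0082,.1958,-23.7))
E
```

```text
t 14.55 pos [ 0.4308 -0.0078  0.2184] rpy [1.7994e+02 6.0000e-02 1.5638e+02] F [-0.   0.   0.6] w 0.0637
  shift [ 0.0006 -0.0007  0.0226] turn 0.1
```

Request:
play_rows --targets '[[[0.0006, -0.0007, 0.008, 0], [0.0006, -0.0007, 0.016, 0], [0.0006, -0.0007, 0.0215, 0], [0.0006, -0.0007, 0.0224, 0], [0.0006, -0.0007, 0.0224, 0]]]'

```text
t: 15.18
eef_pos: [0.4295, -0.0086, 0.1952]
ee_rot: [-3.141, -0.0, 2.729]
force: [-0.8, -0.5, 1.1]
width: 0.0635
```

Request:
play_rows --targets '[[[0, 0, 0, 0], [0, 0, 0, 0], [0, 0, 0, 0], [0, 0, 0, 0], [0, 0, 0, 0]]]' --grip 255 --newtons 35

```text
t: 15.8
eef_pos: [0.4295, -0.0086, 0.1954]
ee_rot: [3.141, 0.0, 2.729]
force: [-0.2, 0.8, 2.0]
width: 0.0394
```

Request:
play_rows --targets '[[[0, 0, -0.006, 0], [0, 0, -0.015, 0], [0, 0, -0.025, 0], [0, 0, -0.035, 0], [0, 0, -0.04, 0]]]'

```text
t: 16.42
eef_pos: [0.4296, -0.0085, 0.2363]
ee_rot: [3.141, 0.001, 2.729]
force: [-0.3, 0.3, -1.4]
width: 0.0395
```

```bash
python3 - <<'E'
from h import *
plan()
k=cams.camera_params("wrist"); p,d=cams.grab_frame("wrist"); P=cloud("wrist",d,k)
print(red(P,p,(.431,-.01),.045,.08))
c="scene"; p,d=cams.grab_frame(c);P=cloud(c,d); print(red(P,p,(.431,-.01),.05,.08)); cv2.imwrite("pics/s6.png",cv2.resize(p[120:270,260:460,::-1],None,fx=4,fy=4))
E
```

```text
t 16.43 pos [ 0.4296 -0.0085  0.2363] rpy [1.7994e+02 6.0000e-02 1.5635e+02] F [-0.3  0.3 -1.4] w 0.0395
(array([ 0.42030212, -0.0034821 ]), (97.224609375, 40.81364440917969), 156.5662612915039, np.float64(0.06469974115054236))
(array([ 0.45847568, -0.02029214]), (56.66299057006836, 44.10084915161133), 159.03541564941406, np.float64(0.06517733733013703))
```

View pics/s6.png

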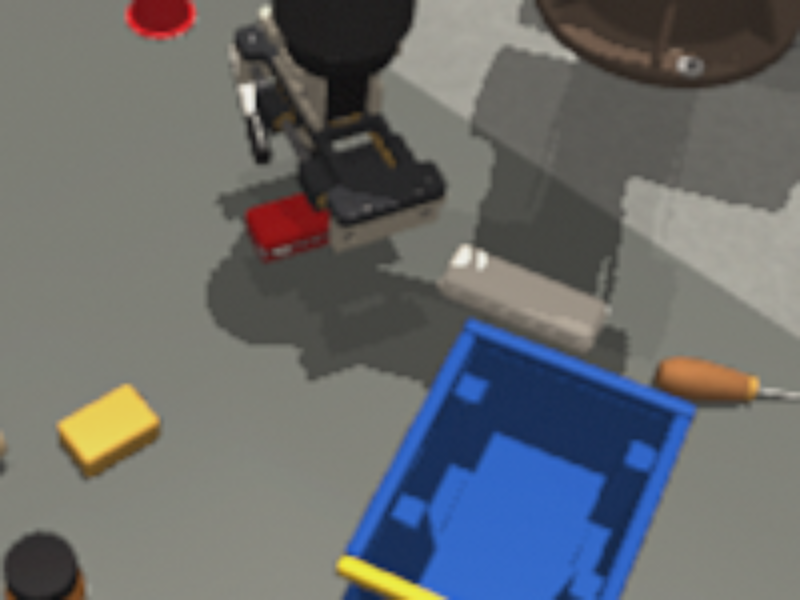

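The case is held level, with both ends at 0.065 in the crop. Lift it, then move over the stacked tote.

Request:
play_rows --targets '[[[0, 0, -0.03, 0], [0, 0, -0.07, 0], [0, 0, -0.11, 0], [0, 0, -0.145, 0], [0, 0, -0.165, 0]]]'

```text
t: 17.15
eef_pos: [0.4295, -0.0086, 0.4019]
ee_rot: [3.14, 0.001, 2.729]
force: [1.2, 0.4, -2.0]
width: 0.0395
```

```bash
python3 - <<'E'
from h import *
plan((.5546,.2638,.40,17.8))
E
```

```text
t 17.15 pos [ 0.4295 -0.0086  0.4019] rpy [1.7992e+02 7.0000e-02 1.5635e+02] F [ 1.2  0.4 -2. ] w 0.0395
  shift [-0.0053  0.2997  0.0023] turn -41.5
```

Request:
play_rows --targets '[[[0, 0.015, 0, -4], [-0.001, 0.05, 0, -11], [-0.002, 0.09, 0, -19], [-0.003, 0.13, 0, -27], [-0.003, 0.17, 0, -34]]]'

```text
t: 17.77
eef_pos: [0.5007, 0.1471, 0.3997]
ee_rot: [-3.141, -0.001, -2.957]
force: [0.2, -1.1, 0.1]
width: 0.0396
```

```bash
python3 - <<'E'
from h import *
plan((.5546,.2638,.40,17.8))
E
```

```text
t 17.77 pos [0.5007 0.1471 0.3997] rpy [-1.7999e+02 -5.0000e-02 -1.6941e+02] F [ 0.2 -1.1  0.1] w 0.0396
  shift [-0.0744  0.1048 -0.0003] turn -7.2
```

Request:
play_rows --targets '[[[-0.022, 0.03, 0, -3], [-0.044, 0.061, 0, -5], [-0.064, 0.09, 0, -7], [-0.074, 0.104, 0, -7.2], [-0.074, 0.104, 0, -7.2]]]'

```text
t: 18.4
eef_pos: [0.5547, 0.2622, 0.3992]
ee_rot: [-3.141, -0.002, -2.835]
force: [-1.1, -0.9, -1.0]
width: 0.0399
```

Request:
play_rows --targets '[[[0, 0, 0, 0], [0, 0, 0, 0], [0, 0, 0, 0]]]'

```text
t: 18.77
eef_pos: [0.5543, 0.2609, 0.4007]
ee_rot: [3.141, 0.0, -2.836]
force: [-0.5, 0.0, -0.5]
width: 0.0397
```

```bash
python3 look.py l7 .566 .2675 .12 .17 2>/dev/null; python3 - <<'E'
from h import *
plan((.5546,.2638,.275,17.8))
for c in ["top","scene"]:
    f=np.load(c+"_l7.npz")
    try: print(c,red(cloud(c,f["d"]),f["p"],(.5546,.2638),.19,.25))
    except Exception as e: print(e)
E
```

```text
top plane slope deg [0.1  0.08] z0 0.1485 643
  rect [0.5643 0.267 ] [197. 151.] 17.9 yellow [0.668 0.263]
scene plane slope deg [-0.14 -0.02] z0 0.149 868
  rect [0.5671 0.2694] [198. 150.] 17.8 yellow [0.656 0.3  ]
t 18.88 pos [0.5544 0.2611 0.4006] rpy [ 1.7999e+02  2.0000e-02 -1.6248e+02] F [-0.1 -0.1 -1. ] w 0.0393
t 18.88 pos [0.5544 0.2611 0.4006] rpy [ 1.7999e+02  2.0000e-02 -1.6248e+02] F [-0.1 -0.1 -1. ] w 0.0393
  shift [-0.0009  0.0025  0.1256] turn -0.3
top (array([0.53061108, 0.25385492]), (68.72260284423828, 39.78753662109375), 19.391769409179688, np.float64(0.22899688017408526))
scene (array([0.56116431, 0.26582181]), (108.34893798828125, 41.195552825927734), 15.695245742797852, np.float64(0.22929440675565382))
```

Request:
play_rows --targets '[[[-0.001, 0.003, 0.02, -0.3], [-0.001, 0.003, 0.05, -0.3], [-0.001, 0.003, 0.08, -0.3], [-0.001, 0.003, 0.105, -0.3], [-0.001, 0.003, 0.118, -0.3]]]'

```text
t: 19.5
eef_pos: [0.5543, 0.2644, 0.281]
ee_rot: [-3.141, -0.001, -2.83]
force: [-0.7, -0.7, -0.2]
width: 0.0397
```

Request:
play_rows --targets '[[[0, 0, 0.004, 0], [0, 0, 0.007, 0], [0, 0, 0.007, 0], [0, 0, 0.007, 0]]]'

```text
t: 20.0
eef_pos: [0.5547, 0.2648, 0.276]
ee_rot: [3.141, 0.001, -2.83]
force: [0.3, -0.6, -1.1]
width: 0.0396
```

```bash
python3 - <<'E'
from h import *
plan((.5546,.2638,.264,17.8))
E
```

```text
t 20.0 pos [0.5547 0.2648 0.276 ] rpy [ 1.7998e+02  6.0000e-02 -1.6215e+02] F [ 0.3 -0.6 -1.1] w 0.0396
  shift [ 0.0004 -0.0009  0.012 ] turn 0.0
```

Request:
play_rows --targets '[[[0, 0, 0.003, 0], [0, 0, 0.006, 0], [0, 0, 0.008, 0], [0, 0, 0.009, 0], [0, 0, 0.0095, 0]]]'

```text
t: 20.62
eef_pos: [0.5546, 0.2647, 0.2657]
ee_rot: [-3.142, -0.0, -2.83]
force: [-0.5, 0.3, -0.2]
width: 0.0395
```

Request:
play_rows --targets '[[[0, 0, 0.0005, 0], [0, 0, 0.001, 0], [0, 0, 0.0013, 0], [0, 0, 0.0013, 0]]]'

```text
t: 21.12
eef_pos: [0.5546, 0.2647, 0.2645]
ee_rot: [-3.142, 0.0, -2.83]
force: [-0.3, 0.2, -0.9]
width: 0.0394
```

Request:
play_rows --targets '[[[0, 0, 0.0004, 0], [0, 0, 0.0007, 0], [0, 0, 0.0007, 0]]]'

```text
t: 21.5
eef_pos: [0.5546, 0.2647, 0.264]
ee_rot: [-3.142, 0.0, -2.83]
force: [0.2, -0.3, 1.1]
width: 0.0399
```

Floor contact: the force went from -0.9 to +1.1 N. Release to about 50 mm and retreat.

Request:
play_rows --targets '[[[0, 0, 0.0003, 0], [0, 0, 0.0003, 0], [0, 0, 0.0003, 0]]]'

```text
t: 21.88
eef_pos: [0.5545, 0.2647, 0.2639]
ee_rot: [3.142, 0.0, -2.83]
force: [-1.6, -0.5, 5.0]
width: 0.0397
```

Request:
play_rows --targets '[[[0, 0, 0, 0], [0, 0, 0, 0], [0, 0, 0, 0]]]' --grip 112

```text
t: 22.25
eef_pos: [0.5546, 0.2647, 0.2633]
ee_rot: [-3.142, -0.0, -2.83]
force: [0.1, 0.0, 0.5]
width: 0.049
```

Request:
play_rows --targets '[[[0, 0, -0.008, 0], [0, 0, -0.03, 0], [0, 0, -0.065, 0], [0, 0, -0.11, 0], [0, 0, -0.15, 0]]]'

```text
t: 22.88
eef_pos: [0.5545, 0.2646, 0.4158]
ee_rot: [3.141, 0.001, -2.83]
force: [1.0, 0.6, -0.1]
width: 0.049
```

Request:
play_rows --targets '[[[0.02, -0.05, 0, 0], [0.04, -0.1, 0, 0], [0.06, -0.15, 0, 0], [0.07, -0.2, 0, 0], [0.07, -0.23, 0, 0]]]'

```text
t: 23.5
eef_pos: [0.558, 0.0221, 0.4146]
ee_rot: [-3.142, 0.001, -2.831]
force: [0.9, 0.6, -0.2]
width: 0.0495
```

```bash
python3 look.py l8 .566 .2675 .12 .17 2>/dev/null; python3 - <<'E'
from h import *
for c in ["top","scene"]:
    f=np.load(c+"_l8.npz"); P=cloud(c,f["d"]); p=f["p"]
    try: print(c,red(P,p,(.5546,.2638),.085,.12))
    except Exception as e: print(e)
    hsv=cv2.cvtColor(p,cv2.COLOR_RGB2HSV); m=(P[...,2]>.085)&(P[...,2]<.12)&((hsv[...,0]<8)|(hsv[...,0]>172))&(hsv[...,1]>120)&(np.hypot(P[...,0]-.5546,P[...,1]-.2638)<.09)
    Q=P[m]; print(np.degrees(np.linalg.lstsq(np.c_[Q[:,:2],np.ones(len(Q))],Q[:,2],rcond=None)[0][:2]))
    print("lower",tote(P,p,(.566,.2675),.05,.09)[:4])
t=cv2.imread("pics/top_l8.png")[110:270,120:360]; s=cv2.imread("pics/scene_l8.png")[150:310,280:520]
cv2.imwrite("pics/f8.png",cv2.resize(np.vstack([t,s]),None,fx=1.85,fy=1.85))
E
```

```text
top plane slope deg [0.04 0.18] z0 0.1488 388
  rect [0.5508 0.2231] [144.  76.] 17.5 yellow [nan nan]
scene plane slope deg [-0.   -0.02] z0 0.1488 1057
  rect [0.5658 0.2684] [201. 149.] 17.5 yellow [0.657 0.299]
t 23.6 pos [0.5587 0.0218 0.4142] rpy [-1.7998e+02  4.0000e-02 -1.6232e+02] F [ 0.   0.3 -0.5] w 0.0493
top (array([0.55394586, 0.26385617]), (117.27404022216797, 38.88502502441406), 16.34526824951172, np.float64(0.0922738105479291))
[-0.55935125  2.52952506]
lower (array([0.55554236, 0.24481146]), (167.34230041503906, 114.07988739013672), -162.2767505645752, array([0.48415475, 0.20749027]))
scene (array([0.55512964, 0.26774203]), (118.37310791015625, 38.042606353759766), 17.586145401000977, np.float64(0.09309277931922194))
[-0.48230394 -0.22490936]
lower (array([0.57130804, 0.27023209]), (186.54470825195312, 148.62294006347656), 17.726613998413086, array([nan, nan]))h.py:18: RuntimeWarning: Mean of empty slice.
  c,s,a=rect(P[b|y][:,:2]); ym=P[y][:,:2].mean(0); u=np.array([np.cos(np.radians(a)),np.sin(np.radians(a))])
  ret = um.true_divide(
```

View pics/f8.png

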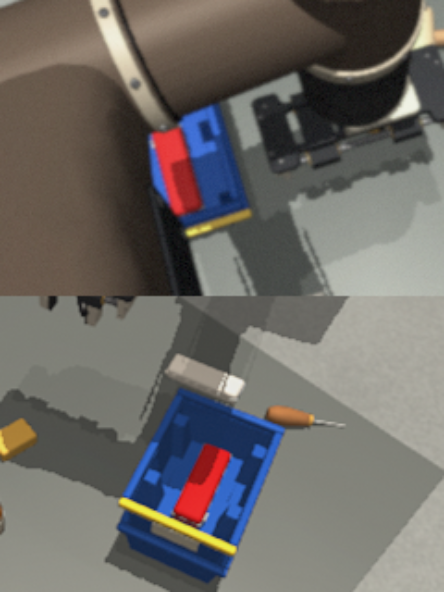

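Both views show the case flat in the upper tote, its top at 0.093 m against about 0.094 expected. The stack is still level, so I'm handing in.

```bash
python3 -c "from station import job_done; print(job_done())"
```

```text
the job is handed in; nothing more can be done
None
```

The job is handed in after about 24 s of robot time. The empty tote stands on the full one, with its yellow end over the other's plain end, and the red case lies on the upper tote's floor.

**Last checks:**
- **Stack:** the scene camera put the upper rim at 0.149 m with a slope under 0.1°. That is the height for standing on the ledges rather than nesting. It is centred on the full tote's original position to within about 1 mm.
- **Case:** it lies lengthwise, within about 1° of the tote's heading. Its top reads 0.092–0.093 m against about 0.094 m expected.
- **Forces:** contact readings stayed under 10 N, and the gripper was clear of everything at hand-in.

**Disagreements and limits:**
- **Top camera:** the arm partly blocked it in the final view. Its rim position and its 2.5° case slope disagreed with the scene camera (slope 0.5° or less). I went by the scene camera, and the height readings agreed with it.
- **Full tote:** its rim was mostly hidden after stacking, so I couldn't re-measure its exact position directly. The upper tote's position and heading suggest it did not move.
- **Other bench things:** I didn't re-measure them. The arm touched nothing but the tote and the case, as far as the forces and pictures show.

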